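# Weigh the reagent bottle behind the closed draught shield

## Robot

A 7-joint arm with a two-finger parallel gripper is mounted at the origin on a cart in front of the work surface, level with it; the furniture and walls round the work are solid. World frame = base frame: x ahead of the robot, y to its left, z up, the work surface at z = 0. Lengths are in m, angles in rad, forces in N, time in s.
With the tool pointing down it reaches from about 0.375 to 0.925 m from the base axis. Payload 3.1 kg.
Tool frame: the origin (TCP) lies midway between the tips of the shut fingers; the grasp point (between the pads) lies 19 mm behind it (robot.grip_depth is the distance from the TCP to the grasp point, in m); z points along the fingers, y is the line along which they close (so a half turn about z gives the same grasp; the last joint's range is limited). The gripper opens to 85 mm and grips with 20 to 120 N. Pads are 22 mm wide; open, the fingers measure 114 mm over their backs; the gripper's body (76 mm by 85 mm) begins 54 mm behind the grasp point. The pads swing forward as they close: fully open they stand 13 mm farther back than shut.
Start: joints at [1.238, 0.383, 0.044, 1.598, -0.018, 1.161, -0.05], TCP at [0.151, -0.632, 0.231] pointing down, gripper open.
Joint ranges: [-2.61, 2.61], [-0.41, 2.15], [-1.48, 1.57], [0, 2.5], [-1.57, 4.71], [0.05, 1.97], [-2.85, 2.85]. Speed limits (rad/s): [2.79, 2.79, 3.14, 3.14, 3.14, 3.14, 3.14].

## Interface

Orientations are given as a rotation vector (axis times angle).
In Python, from cell import sensors, viewer, finish_job, robot gives the robot as it stands.
- The arm moves only by the tool carry_out, never from a script. Its argument "commands" is text: rows parted by semicolons, each of 4 numbers parted by spaces: the shift along the tool's x, y, z in cm, then the turn about the tool's z in degrees. In form: tx ty tz turn; .... A call has 1 to 12 rows; each row shifts and turns the commanded pose from where the row before left it, along the tool's axes as they then stand; what a row does not reach is not made up. A row lasts 1/8 s, in which the tool goes at most 62.5 mm and 10.7 degrees, less where a joint would pass 70% of its speed; a pose out of reach is approached as far as the arm can. A call is refused whole if a number of a shift passes 6.25 or a number of a turn 10.7, either way. A call with a gripper value outside its range is refused whole. "gripper" is the gripper command: -1 is fully open, 1 is shut, values between are in proportion, set as the call begins (left out, the last holds). The fingers move at their own pace and stop on an object; the grip force is fixed at half the most. Time passes only in rows, so rows that do not move let the fingers close. It gives the time, the measured TCP pose, the force, the opening and the grip force at its end, in the units of the state.
- sensors.observe(): the state, without advancing time (a new reading comes with each control period).
- viewer.get_image(name): name is "side" or "top"; returns the picture (384x512x3 uint8, red, green, blue); there is no depth.
- viewer.camera_params(name): a dict with "fx", "fy", "cx", "cy" (pixels), "extrinsics" (4x4, takes a point from world to camera coordinates). Camera axes: x right, y down, z forward; pixel columns grow to the right and rows downward; lengths in m; the calibration is good to about 2 mm. A picture is of the moment at which its call begins. camera_params takes no time and is no camera call.
- finish_job(): hands the job in; it is judged then, once.
The state is a dict: "clock": time; "q": joint angles; "dq": joint speeds; "joint_efforts": joint torques, N m; "ee_pos": TCP position; "tool_rot": TCP orientation; "wrist_force": force on the tool from outside, world axes, zero at the start; "torque": the same for the moment, N m; "finger_gap": opening from 0.0 (shut) to 1.0 (fully open); "gripper_force": force on a finger pad.
Only numpy, scipy, OpenCV 4.12 (cv2) and the standard library are available. Lean on these libraries where they do the work, as an engineer would, in place of code of your own. Each camera call takes 0.05 s, during which the arm holds its last target. There are 200 camera calls.

## Task

Weigh the amber reagent bottle on the precision balance: slide the balance's glass top door back along its track, stand the bottle upright in the middle of the steel weighing pan, setting it down gently, and then slide the door fully shut again so that no draught reaches the pan. Leave the other things on the desk where they are.

Things in the scene. Friction and masses are not known exactly. Their poses are not given: they have to be found in the camera images.
- balance: white precision balance with a glass draught shield, fixed, 347 mm deep (x), 210 wide (y), 178 high without handle. Origin on the desk under its middle; +x to its back, display console at -x. Glass chamber inside: x -108 to +50 mm, y -95 to +95, floor z 56, walls 5 mm thick up to z 168 all round; the white housing behind it (x 50 to 172) is as high. Open only at the top, under the sliding door
- shield_door (a joint): travel of the glass top door, m: 0 = shut, grows as it slides towards the balance's +x (back, over the housing) up to its stop at 0.140, where the opening is x -108 to +27 mm of the balance. Door 165 (x) x 190 mm (y), top face 173 mm above the desk, between track flanges up to 178 mm. About 1.5 N of friction; it stays where it is left
- door_handle (a point): middle of the door's handle, 188 mm above the desk: a black upright bar 14 mm thick (along the balance's x), 56 mm long (y), top 201 mm above the desk (28 mm above the door). Moves with the door: x -98 mm in the balance's frame when shut, +42 mm when fully open. Axes as the balance's
- pan_top (a point): centre of the flat top of the weighing pan, a round steel disc 100 mm in diameter on a short stem in the chamber, 78 mm above the desk (22 mm above the chamber floor), at x = -38 mm, y = 0 of the balance's frame
- bottle: bottle to weigh: short round amber bottle, black ribbed screw cap, thin pipette strapped to its side, loose, about 0.11 kg, 77 mm high; body 45 mm across up to about 45 mm, then shoulders narrowing to the cap, 28 mm across from 60 to 77 mm. z is its upright axis; origin at its underside, 4.5 mm off its axis along -x
- bottle_foot (a point): point on the bottle's axis at its underside; z up along the bottle
- vial_a: bystander: slim dropper vial, 22 mm across, 63 mm high, loose; origin at its underside
- loupe: bystander: black eye loupe, 39 mm across, 26 mm high, loose; origin at its underside
- spatula: bystander: flat steel lab spatula, 214 mm long (its y), 18 mm wide, lying loose near the desk's front edge; origin at its middle underneath
- stamp: bystander: wooden hand stamp, 24 x 52 mm, 62 mm high, loose; origin at its underside

How it is judged:
On the way:
1. the bottle stands upright on the weighing pan with the top door slid back, and the gripper has let go of it (horizontal distance between bottle_foot and pan_top below 0.025 m and z of bottle_foot in the frame of pan_top between -0.005 and 0.005 m and angle between bottle's own z axis and vertical below 0.1 rad and value of joint shield_door above 0.05 m and contact force between the fingers and bottle below 0.1 N), for 0.2 s.
At the end, for the whole second after the job is handed in: The top door is shut (less than 5 mm open) and the bottle stands at rest and upright (within 0.1 rad) on the weighing pan, its axis within 25 mm of the pan's centre (value of joint shield_door below 0.005 m and horizontal distance between bottle_foot and pan_top below 0.025 m and z of bottle_foot in the frame of pan_top between -0.005 and 0.005 m and angle between bottle's own z axis and vertical below 0.1 rad and linear speed of bottle below 0.02 m/s); the robot touches nothing.
It fails at once if the bottle is slammed or pressed onto the balance (more than 60 N) (contact force between bottle and balance above 60 N).
It fails at once if the bottle is dropped onto the pan from more than about 20 mm instead of being set down (it falls free of the fingers over the pan faster than 0.6 m/s) (horizontal distance between bottle_foot and pan_top below 0.06 m and contact force between the fingers and bottle below 0.1 N and linear speed of bottle above 0.6 m/s).
It fails at once if a bystander (vial, loupe, spatula or stamp) is moved more than 40 mm (distance of any of vial_a, loupe, spatula, stamp from where it was at the start of the episode above 0.04 m).
It also fails if it takes over 67 s, if anything falls off the work surface, if the arm or the gripper's body presses on something with over 40 N, if the wrist force passes 120 N, or if a joint passes its speed limit or range.

## Working session

There is one attempt and no reset: what is moved stays moved. The work goes in short steps, Python scripts to look and compute and a tool call to move; the robot and the scene stay as the last step left them, time stands still between calls to the robot, and variables do not carry over. Pictures are saved under pics/ and viewed, at most 10 in all, crops included, and the job is handed in when it is done.

Besides the shell and the picture viewer there is one more tool, called after "Emit:" by a JSON object that holds its "fn" and its "kwargs". carry_out: Moves the arm, as the interface text tells. Its arguments: {"type":"object","properties":{"commands":{"type":"string"},"gripper":{"type":"number"}},"required":["commands"]}

```bash
mkdir -p pics; python3 - <<'E'
from cell import sensors, viewer
import cv2
for n in("top","side"):
    cv2.imwrite(f"pics/{n}0.png",cv2.resize(viewer.get_image(n)[:,:,::-1],(800,600),interpolation=cv2.INTER_CUBIC))
    p=viewer.camera_params(n);print(n,p)
s=sensors.observe();print(s["clock"],s["ee_pos"],s["tool_rot"],s["finger_gap"])
E
```

```text
top {'fx': 388.1158591900076, 'fy': 388.1158591900076, 'cx': 257.7997822028683, 'cy': 186.6040214871302, 'extrinsics': array([[-0.02601589, -0.9994191 , -0.02201457,  0.04034793],
       [-0.99662948,  0.02764459, -0.07723638,  0.54918736],
       [ 0.07780009,  0.019931  , -0.99676973,  1.11775549],
       [ 0.        ,  0.        ,  0.        ,  1.        ]])}
side {'fx': 474.640446528135, 'fy': 474.640446528135, 'cx': 253.58667682040675, 'cy': 198.32135493541563, 'extrinsics': array([[-0.93889894, -0.34376999, -0.01705773,  0.50890257],
       [-0.15432392,  0.46474977, -0.87188978,  0.20679856],
       [ 0.30765712, -0.81598397, -0.489405  ,  1.24206905],
       [ 0.        ,  0.        ,  0.        ,  1.        ]])}
0.1 [ 0.15100897 -0.63132541  0.23000529] [-3.11760050e+00 -3.67814929e-01  6.39808728e-04] 0.9990818489001383
```

View pics/top0.png

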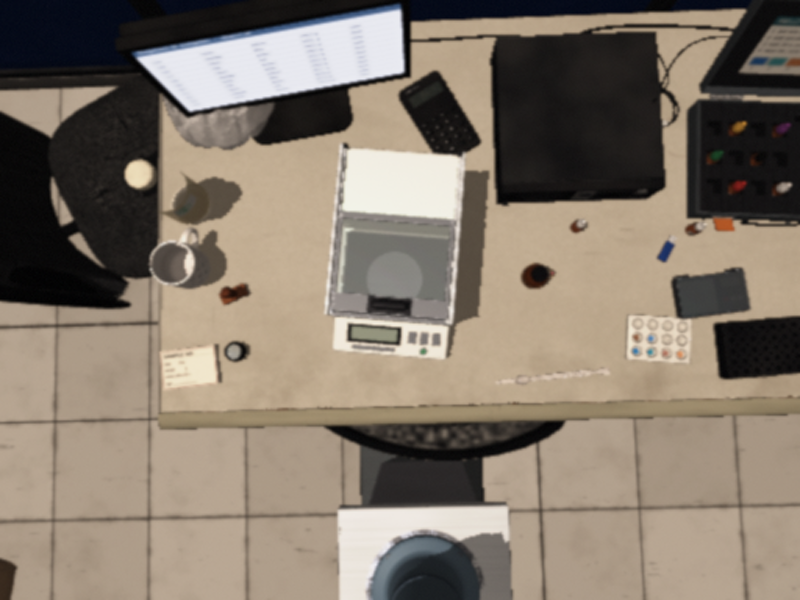

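View pics/side0.png

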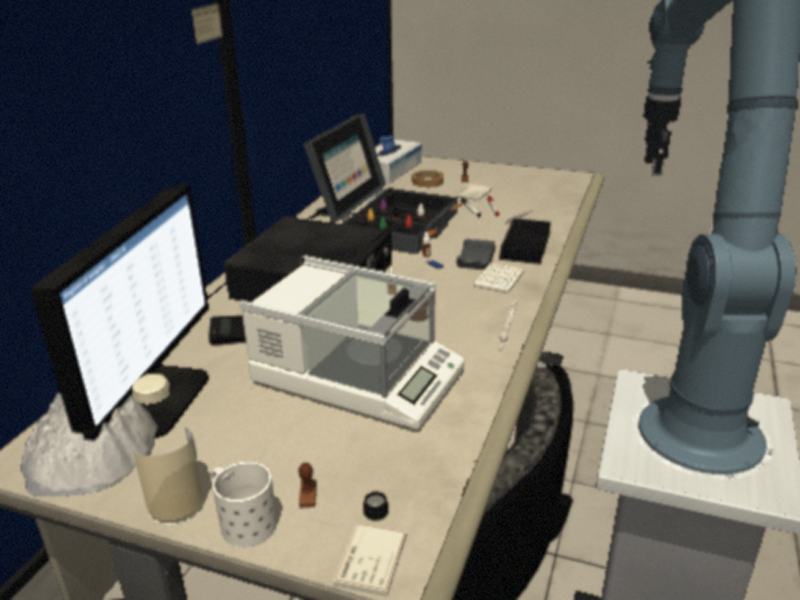

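The top picture shows the shut balance with its handle at about (390,305), the bottle at (538,275) with the pipette on its right, and the spatula at (550,377). The side picture agrees. Next I'll zoom in for exact pixels.

```bash
cat > h.py <<'E'
from cell import sensors, viewer
import cv2, numpy as np
def ray(n,u,v,z):
    p=viewer.camera_params(n);E=p["extrinsics"];R=E[:3,:3];c=-R.T@E[:3,3]
    d=R.T@np.array([(u-p["cx"])/p["fx"],(v-p["cy"])/p["fy"],1]);return (c+d*(z-c[2])/d[2])
def proj(n,P):
    p=viewer.camera_params(n);E=p["extrinsics"];q=E[:3,:3]@np.array(P)+E[:3,3]
    return np.array([p["fx"]*q[0]/q[2]+p["cx"],p["fy"]*q[1]/q[2]+p["cy"]])
def crop(n,u0,v0,w,h,k,f):
    im=viewer.get_image(n)[v0:v0+h,u0:u0+w,::-1];cv2.imwrite(f,cv2.resize(im,None,fx=k,fy=k,interpolation=cv2.INTER_CUBIC))
E
python3 - <<'E'
from h import *
crop("top",205,90,160,145,5,"pics/c.png")
im=cv2.imread("pics/c.png");cv2.imwrite("pics/c.png",im[:600])
crop("top",205,90,160,145,4,"pics/c.png")
E
```

```text
(no output)
```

View pics/c.png

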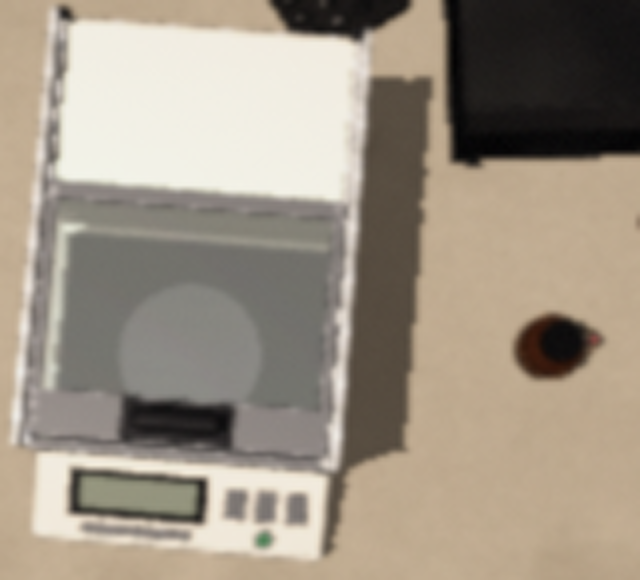

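The zoom (4x, offset 205,90) shows the pan centre at (190,352), the handle at (178,420) and the cap at (564,340). The bottle body is at (547,347) and the pipette at (595,340).

```bash
python3 - <<'E'
from h import *
np.set_printoptions(precision=4,suppress=True)
def c(x,y,z):return ray("top",205+x/4-.4,90+y/4-.4,z)
for nm,x,y,z in [("pan",190,352,.078),("panL",118,352,.078),("panR",262,352,.078),("handle",178,420,.195),("hL",122,418,.195),("hR",234,424,.195),("cap",564,340,.077),("body",547,347,.03),("pip",595,340,.05),("flFL",16,445,.178),("flFR",335,468,.178),("flBL",55,12,.178),("flBR",368,34,.178),("conL",34,534,.03),("conR",325,557,.03)]:
    print(nm,c(x,y,z))
E
```

```text
pan [0.5714 0.0397 0.078 ]
panL [0.5728 0.0901 0.078 ]
panR [ 0.5699 -0.0106  0.078 ]
handle [0.5172 0.0442 0.195 ]
hL [0.5194 0.079  0.195 ]
hR [0.5138 0.0095 0.195 ]
cap [ 0.5725 -0.2209  0.077 ]
body [ 0.5726 -0.2182  0.03  ]
pip [ 0.5747 -0.2485  0.05  ]
flFL [0.5052 0.1479 0.178 ]
flFR [ 0.4853 -0.0531  0.178 ]
flBL [0.7845 0.1181 0.178 ]
flBR [ 0.7633 -0.0833  0.178 ]
conL [0.4469 0.1578 0.03  ]
conR [ 0.425  -0.0523  0.03  ]
```

Emit:
{"fn": "carry_out", "kwargs": {"commands": "0 0 0 9.75;0 0 0 9.75;6 0 0 0;6 0 0 0;6 0 0 0;6 0 0 0;0 -6 0 0;0 -6 0 0;0 -6 0 0;0 -6 0 0;0 -6 0 0;0 -6 0 0", "gripper": 1}}

```text
clock: 1.7
ee_pos: [0.4278, -0.2973, 0.2313]
tool_rot: [3.137, -0.165, 0.0]
wrist_force: [0.1, 0.8, 0.6]
finger_gap: -0.0
gripper_force: 0.0
```

Emit:
{"fn": "carry_out", "kwargs": {"commands": "0 -5.85 0 0;0 -5.85 0 0;0 -5.85 0 0;0 -5.85 0 0;0 -5.85 0 0;0 -5.85 0 0;0 0 2.4 0;0 0 2.3 0;0 0 0 0;0 0 0 0"}}

```text
clock: 2.95
ee_pos: [0.4653, 0.0495, 0.185]
tool_rot: [-3.137, 0.166, -0.001]
wrist_force: [0.2, 0.3, 0.0]
finger_gap: 0.0
gripper_force: 0.0
```

```bash
python3 - <<'E'
from h import *
crop("top",205,90,160,145,4,"pics/d.png")
E
```

```text
(no output)
```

View pics/d.png

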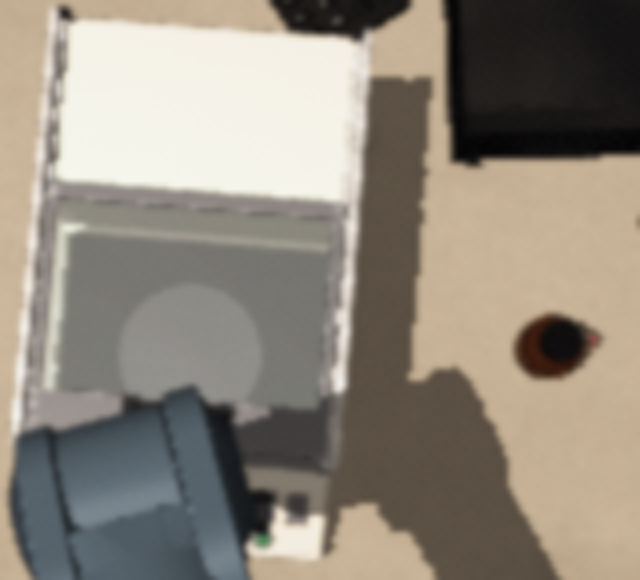

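The arm hides the handle as expected, at the console in front of it. Next I push the door back.

Emit:
{"fn": "carry_out", "kwargs": {"commands": "1 0 0 0;1 0 0 0;1 0 0 0;1.3 0 0 0;1.5 0 0 0;1.5 0 0 0;1.5 0 0 0;1.5 0 0 0;1.5 0 0 0;1.5 0 0 0;1.5 0 0 0;0 0 0 0"}}

```text
clock: 4.5
ee_pos: [0.614, 0.0342, 0.1844]
tool_rot: [-3.136, 0.166, -0.004]
wrist_force: [0.4, -1.0, 0.7]
finger_gap: -0.002
gripper_force: 0.0
```

Emit:
{"fn": "carry_out", "kwargs": {"commands": "0.5 0 0 0;0.5 0 0 0;0 0 0 0"}}

```text
clock: 4.88
ee_pos: [0.6223, 0.0334, 0.1844]
tool_rot: [-3.137, 0.165, -0.002]
wrist_force: [-0.8, -0.3, -0.7]
finger_gap: -0.0
gripper_force: 0.0
```

```bash
python3 - <<'E'
from h import *
crop("top",205,90,160,145,4,"pics/e.png")
E
```

```text
(no output)
```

View pics/e.png

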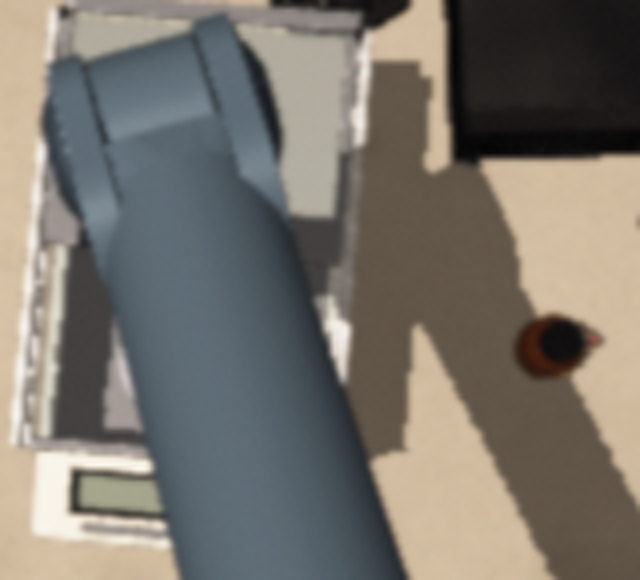

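The door is well back: its rear edge is beyond the housing's at the top. I'll nudge it to the stop, then retreat.

Emit:
{"fn": "carry_out", "kwargs": {"commands": "0.3 0 0 0;0.3 0 0 0;0.3 0 0 0;0.2 0 0 0;0 0 0 0"}}

```text
clock: 5.55
ee_pos: [0.6314, 0.0321, 0.1843]
tool_rot: [3.137, -0.165, -0.006]
wrist_force: [-5.9, -0.1, 4.3]
finger_gap: -0.001
gripper_force: 2.7
```

Emit:
{"fn": "carry_out", "kwargs": {"commands": "-1.5 0 0 0;0 0 5 0;0 0 0 0"}}

```text
clock: 5.92
ee_pos: [0.6137, 0.0324, 0.1302]
tool_rot: [3.136, -0.166, -0.014]
wrist_force: [-0.9, -0.7, -0.2]
finger_gap: -0.003
gripper_force: 0.0
```

I made a sign slip: tool +z points down, so the fingers dipped into the open chamber. They touched nothing (forces about 0). Raising now.

Emit:
{"fn": "carry_out", "kwargs": {"commands": "0 0 -5 0;0 0 -5 0;0 5.1 0 0;0 5.1 0 0;-1.5 5.1 0 0;0 5.1 0 0;0 5.1 0 0;0 0 0 -10;0 0 0 -10;0 0 0 -10;0 0 0 -10;0 0 0 -10", "gripper": -1}}

```text
clock: 7.42
ee_pos: [0.5769, -0.2189, 0.2364]
tool_rot: [2.908, 1.183, 0.003]
wrist_force: [-0.5, -0.3, -0.8]
finger_gap: 0.999
gripper_force: 0.0
```

Emit:
{"fn": "carry_out", "kwargs": {"commands": "0 0 0 -10;0 0 0 -10;0 0 0 -10;0 0 0 -10;0 0 5 0;0 0 3 0;0 0 0 0;0 0 0 0"}}

```text
clock: 8.43
ee_pos: [0.5777, -0.2191, 0.1567]
tool_rot: [2.333, 2.099, 0.003]
wrist_force: [-0.3, 0.2, 0.0]
finger_gap: 0.998
gripper_force: 0.0
```

```bash
python3 - <<'E'
from h import *
s=sensors.observe();print(s["ee_pos"],s["tool_rot"],proj("side",[.5725,-.2195,.0]),proj("side",[.5725,-.2195,.077]),proj("side",s["ee_pos"]))
im=viewer.get_image("side")[:,:,::-1]
a=im[80:240,190:350]
cv2.imwrite("pics/f.png",cv2.resize(a,(600,600),interpolation=cv2.INTER_CUBIC))
E
```

```text
[ 0.57767902 -0.21905903  0.15665849] [2.33323066 2.09877685 0.00282162] [267.50529475 203.20517119] [267.44188054 182.89186161] [265.79798368 160.66272491]
```

View pics/f.png

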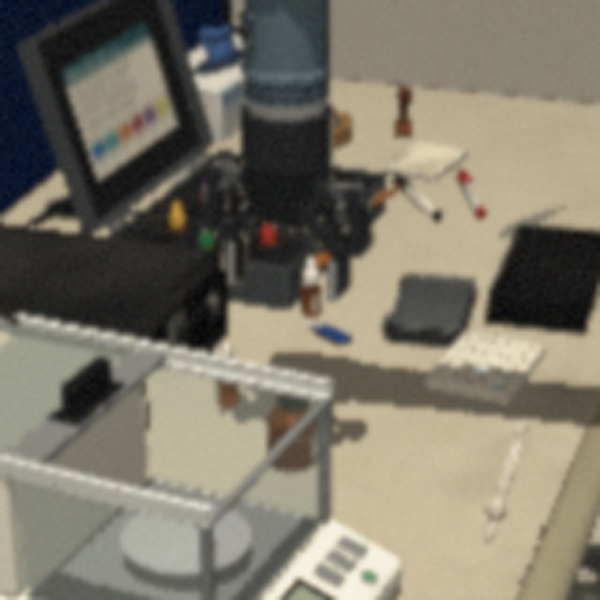

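The bottle shows at crop (292,440), or column 267.9, matching my estimate of 267.5. The gripper is above it and the vial is well clear. Next I descend and grip.

Emit:
{"fn": "carry_out", "kwargs": {"commands": "0 -0.5 3 0;0 0 4 0;0 0 3 0;0 0 2 0;0 0 1.5 0;0 0 0.9 0;0 0 0 0;0 0 0 0"}}

```text
clock: 9.48
ee_pos: [0.572, -0.2183, 0.0111]
tool_rot: [2.334, 2.1, 0.001]
wrist_force: [0.5, 0.3, 0.7]
finger_gap: 0.996
gripper_force: 0.0
```

Emit:
{"fn": "carry_out", "kwargs": {"commands": "0 0 0 0;0 0 0 0;0 0 0 0;0 0 0 0;0 0 0 0;0 0 0 0;0 0 0 0;0 0 0 0", "gripper": 1}}

```text
clock: 10.48
ee_pos: [0.5723, -0.2183, 0.0113]
tool_rot: [2.334, 2.1, 0.002]
wrist_force: [-1.0, -0.1, 6.1]
finger_gap: 0.483
gripper_force: 61.3
```

Emit:
{"fn": "carry_out", "kwargs": {"commands": "0 0 -1 0;0 0 -2.5 0;0 0 -4 0;0 0 -5 0;0 0 -5 0;0 0 -4 0;0 0 0 10;0 0 0 10;0 0 0 10;0 0 0 10;0 0 0 10;0 0 0 10"}}

```text
clock: 11.98
ee_pos: [0.57, -0.2177, 0.2244]
tool_rot: [-3.074, -0.643, 0.003]
wrist_force: [0.2, -0.5, -0.3]
finger_gap: 0.487
gripper_force: 60.8
```

Emit:
{"fn": "carry_out", "kwargs": {"commands": "0 0 0 10;0 0 0 10;0 0 0 10;0 0 0 0;0 0 0 0"}}

```text
clock: 12.6
ee_pos: [0.5707, -0.2178, 0.2248]
tool_rot: [-3.137, 0.161, 0.002]
wrist_force: [0.8, 0.9, -1.4]
finger_gap: 0.486
gripper_force: 60.8
```

Emit:
{"fn": "carry_out", "kwargs": {"commands": "-0.4 -3.2 0 0;-0.5 -4.5 0 0;-0.5 -5 0 0;-0.5 -5 0 0;-0.5 -4.5 0 0;-0.4 -3.4 0 0;0 0 0 0;0 0 0 0"}}

```text
clock: 13.6
ee_pos: [0.5702, 0.0384, 0.2251]
tool_rot: [3.136, -0.165, -0.0]
wrist_force: [-0.2, -1.3, -0.7]
finger_gap: 0.486
gripper_force: 60.8
```

```bash
python3 - <<'E'
from h import *
s=sensors.observe();print(s["ee_pos"],[proj("side",[.57,.04,z]) for z in (.078,.214,.26)])
im=viewer.get_image("side")[:,:,::-1]
cv2.imwrite("pics/g.png",cv2.resize(im[110:290,140:320],(600,600),interpolation=cv2.INTER_CUBIC))
E
```

```text
[0.57023992 0.03836417 0.22513666] [array([239.01173259, 222.7884434 ]), array([237.39369305, 180.09288984]), array([236.80765148, 164.6288861 ])]
```

View pics/g.png

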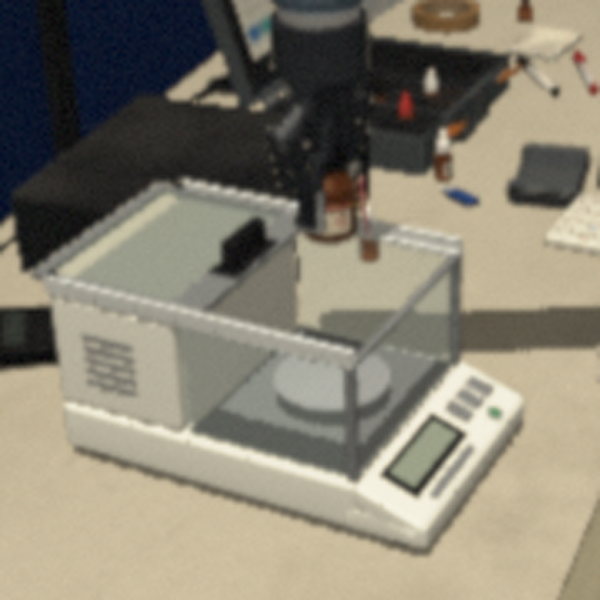

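The bottle is held upright over the pan: its base is at crop (332,237) and the pan centre at (332,383). The opening is clear and the handle is behind. Next I lower it.

Emit:
{"fn": "carry_out", "kwargs": {"commands": "0 0 1.5 0;0 0 2.5 0;0 0 2.5 0;0 0 2.5 0;0 0 2 0;0 0 1.2 0;0 0 0.6 0;0 0 0 0;0 0 0 0"}}

```text
clock: 14.78
ee_pos: [0.5712, 0.0396, 0.0982]
tool_rot: [-3.137, 0.166, -0.003]
wrist_force: [0.0, -0.9, -0.4]
finger_gap: 0.487
gripper_force: 60.8
```

Emit:
{"fn": "carry_out", "kwargs": {"commands": "0 0 0.2 0;0 0 0.2 0;0 0 0.1 0;0 0 0 0;0 0 0 0"}}

```text
clock: 15.4
ee_pos: [0.5703, 0.0395, 0.0923]
tool_rot: [-3.137, 0.166, 0.0]
wrist_force: [0.9, 0.4, -1.0]
finger_gap: 0.487
gripper_force: 60.8
```

Emit:
{"fn": "carry_out", "kwargs": {"commands": "0 0 0.1 0;0 0 0.1 0;0 0 0 0;0 0 0 0"}}

```text
clock: 15.9
ee_pos: [0.5703, 0.0394, 0.0903]
tool_rot: [-3.137, 0.166, -0.0]
wrist_force: [0.7, -0.1, -0.9]
finger_gap: 0.486
gripper_force: 60.8
```

Emit:
{"fn": "carry_out", "kwargs": {"commands": "0 0 0.1 0;0 0 0 0;0 0 0 0"}}

```text
clock: 16.27
ee_pos: [0.5704, 0.0395, 0.0894]
tool_rot: [-3.137, 0.166, -0.001]
wrist_force: [0.1, 0.3, -0.9]
finger_gap: 0.486
gripper_force: 61.0
```

Emit:
{"fn": "carry_out", "kwargs": {"commands": "0 0 0.1 0;0 0 0 0;0 0 0 0"}}

```text
clock: 16.65
ee_pos: [0.5705, 0.0395, 0.0893]
tool_rot: [3.137, -0.166, 0.0]
wrist_force: [-1.6, 0.0, 4.8]
finger_gap: 0.485
gripper_force: 61.7
```

Emit:
{"fn": "carry_out", "kwargs": {"commands": "0 0 0 0;0 0 0 0;0 0 0 0;0 0 0 0;0 0 0 0;0 0 0 0", "gripper": -0.7}}

```text
clock: 17.4
ee_pos: [0.5703, 0.0394, 0.0883]
tool_rot: [-3.137, 0.166, 0.0]
wrist_force: [-0.4, 0.4, -0.2]
finger_gap: 0.851
gripper_force: 0.0
```

Emit:
{"fn": "carry_out", "kwargs": {"commands": "0 0 -1 0;0 0 -3 0;0 0 -5 0;0 0 -5 0;0 0 -3.2 0;0 0 0 0"}}

```text
clock: 18.15
ee_pos: [0.5728, 0.04, 0.2649]
tool_rot: [-3.136, 0.165, -0.014]
wrist_force: [0.0, 0.4, -0.4]
finger_gap: 0.85
gripper_force: 0.0
```

Emit:
{"fn": "carry_out", "kwargs": {"commands": "4 0 0 0;4 0 0 0;4 0 0 0;0 0 0 0;0 0 2.5 0;0 0 2.5 0;0 0 2.1 0;0 0 0 0;0 0 0 0", "gripper": 1}}

```text
clock: 19.27
ee_pos: [0.6899, 0.027, 0.1901]
tool_rot: [-3.137, 0.165, -0.002]
wrist_force: [-0.3, 0.4, 0.6]
finger_gap: -0.002
gripper_force: 0.0
```

```bash
python3 - <<'E'
from h import *
im=viewer.get_image("side")[:,:,::-1]
cv2.imwrite("pics/i.png",cv2.resize(im[110:290,140:320],(600,600),interpolation=cv2.INTER_CUBIC))
E
```

```text
(no output)
```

View pics/i.png

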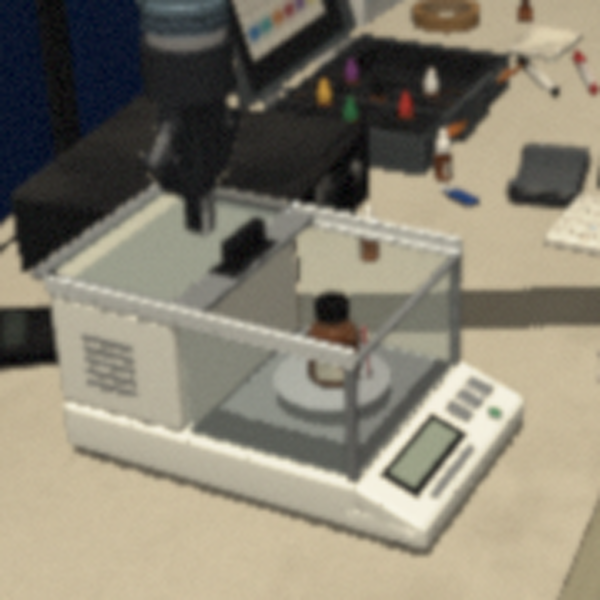

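The bottle stands upright on the middle of the pan at (332,350), and the shut fingers are behind the handle. Next I push the door shut.

Emit:
{"fn": "carry_out", "kwargs": {"commands": "-0.5 0 0.4 0;-1 0 0 0;-1.4 0 0 0;-1.4 0 0 0;-1.5 0 0 0;-1.5 0 0 0;-1.5 0 0 0;-1.5 0 0 0;-1.5 0 0 0;-1.5 0 0 0;-1.2 0 0 0;0 0 0 0"}}

```text
clock: 20.82
ee_pos: [0.5437, 0.0418, 0.1851]
tool_rot: [3.136, -0.165, -0.004]
wrist_force: [0.1, -0.2, -0.3]
finger_gap: -0.006
gripper_force: 0.0
```

Emit:
{"fn": "carry_out", "kwargs": {"commands": "-0.4 0 0 0;-0.4 0 0 0;-0.3 0 0 0;0 0 0 0;0 0 0 0"}}

```text
clock: 21.45
ee_pos: [0.5342, 0.0435, 0.1852]
tool_rot: [-3.137, 0.166, 0.001]
wrist_force: [0.1, -0.5, -0.4]
finger_gap: -0.004
gripper_force: 0.1
```

Emit:
{"fn": "carry_out", "kwargs": {"commands": "-0.3 0 0 0;-0.3 0 0 0;0 0 0 0;0 0 0 0"}}

```text
clock: 21.95
ee_pos: [0.5281, 0.0441, 0.1853]
tool_rot: [3.137, -0.165, -0.001]
wrist_force: [-0.3, 1.1, -0.4]
finger_gap: 0.003
gripper_force: 0.0
```

Emit:
{"fn": "carry_out", "kwargs": {"commands": "-0.2 0 0 0;-0.2 0 0 0;0 0 0 0;0 0 0 0"}}

```text
clock: 22.45
ee_pos: [0.528, 0.044, 0.1858]
tool_rot: [-3.136, 0.166, -0.013]
wrist_force: [8.1, 0.1, -5.7]
finger_gap: -0.003
gripper_force: 4.0
```

The stop is reached exactly where predicted (8 N at x=0.528). Now I retreat and check.

Emit:
{"fn": "carry_out", "kwargs": {"commands": "0.5 0 0 0;1.2 0 0 0;0 0 0 0;0 0 -4 0;0 0 -5 0;0 5 0 0;0 6 0 0;0 6 0 0;0 6 0 0;0 0 0 0;0 0 0 0"}}

```text
clock: 23.82
ee_pos: [0.517, -0.1857, 0.275]
tool_rot: [-3.136, 0.167, 0.001]
wrist_force: [-0.3, 0.8, -0.3]
finger_gap: -0.001
gripper_force: 0.0
```

```bash
python3 - <<'E'
from h import *
a=viewer.get_image("side")[110:290,140:320,::-1];b=viewer.get_image("top")[90:250,200:360,::-1]
r=lambda x:cv2.resize(x,(400,400),interpolation=cv2.INTER_CUBIC)
cv2.imwrite("pics/j.png",np.hstack([r(a),r(b)]))
E
```

```text
(no output)
```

View pics/j.png

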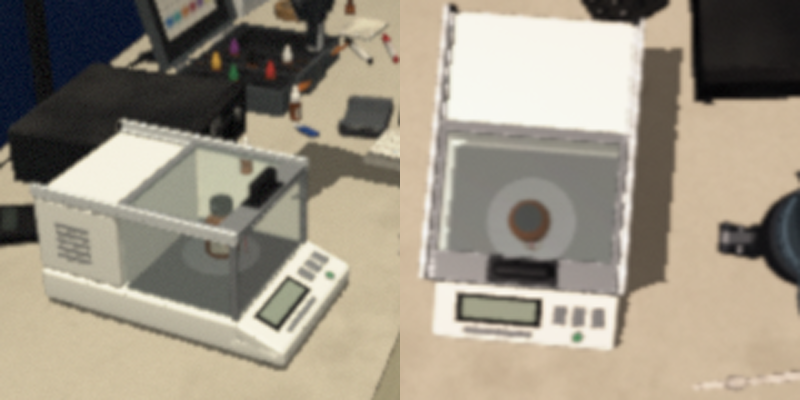

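The door is shut, with the handle at the front edge (522,268). The bottle is upright on the pan centre (528,220), and the robot is clear.

```bash
python3 -c "from cell import finish_job; print(finish_job())"
```

```text
the job is handed in; nothing more can be done
None
```

The bottle stands upright in the middle of the weighing pan, the glass door is fully shut, none of the other things on the desk were touched, and the job was handed in at about 24 s; no verdict came back.

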